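# Index the swivel vise

### The arm

A 6-joint arm with a two-finger parallel gripper is mounted at the origin on a cart in front of the work surface, level with it; the furniture and walls round the work are solid. World frame = base frame: x ahead of the robot, y to its left, z up, the work surface at z = 0. Lengths are in m, angles in rad, forces in N, time in s.
With the tool pointing down it reaches from about 0.35 to 0.775 m from the base axis. Payload 5.5 kg.
Tool frame: the origin (TCP) lies midway between the tips of the shut fingers; the grasp point (between the pads) lies 19 mm behind it; z points along the fingers, y is the line along which they close (so a half turn about z gives the same grasp; the last joint's range is limited). The gripper opens to 85 mm and grips with 20 to 120 N. Pads are 22 mm wide; open, the fingers measure 114 mm over their backs; the gripper's body (76 mm by 85 mm) begins 54 mm behind the grasp point. The pads swing forward as they close: fully open they stand 13 mm farther back than shut.
Start: joints at [-1.436, 0.313, 0.046, 1.304, 0, 1.431], TCP at [0.156, -0.553, 0.204] pointing down, gripper open.
Joint ranges: [-2.76, 2.76], [-0.86, 1.69], [-1.03, 1.26], [-2.2, 2.34], [-1.47, 1.5], [-3.14, 3.14]. Speed limits (rad/s): [2.57, 2.57, 3.14, 3.14, 3.14, 3.14].

### API

Orientations are given as a unit quaternion [w, x, y, z].
In Python, from workcell import read_state, snapshot, job_done gives the robot as it stands.
- The arm moves only by the shell command python3 -m inch 'ROWS'. ROWS is JSON, a list of rows, each a list of 3 entries, a list of its own where there are three numbers: the shift along the tool's x, y, z in mm, then the turn, a rotation vector about the tool's x, y, z in rad, then the opening, from 0 (shut) to 1 (fully open). A call has exactly 8 rows; each row shifts and turns the commanded pose from where the row before left it, along the tool's axes as they then stand; what a row does not reach is not made up. A row lasts 1/12 s, in which the tool goes at most 41.7 mm and 7.16 degrees, less where a joint would pass 70% of its speed; a pose out of reach is approached as far as the arm can. A call is refused whole if a number of a shift passes 41.7 or a number of a turn 0.125, either way. A call with a gripper value outside its range is refused whole. The fingers move at their own pace and stop on an object; the grip force is fixed at half the most. Time passes only in rows, so rows that do not move let the fingers close, or fill a call up. It gives the time, the measured TCP pose, the force, the opening and the grip force at its end, in the units of the state.
- read_state(): the state, without advancing time (a new reading comes with each control period).
- snapshot(name): name is "side" or "top" or "wrist"; returns a dict with "frame" (480x640x3 uint8, blue, green, red), "range_z" (480x640 float32, m along the optical axis (not along the pixel's ray), 0 where there is no reading), "K" (3x3 intrinsics, pixels), "k1" (the pictures are not rectified: a ray, as slopes to the right and down, at radius r is drawn at 1 + k1 r^2 times it, then the intrinsics apply), "world_to_cam" (4x4, takes a point from world to camera coordinates); the wrist camera has in their place "T_tool_cam" (4x4, takes a point from camera to tool coordinates, whose origin is the TCP and whose axes are the flange's). Camera axes: x right, y down, z forward; pixel columns grow to the right and rows downward; lengths in m; the calibration is good to about 2 mm. A picture is of the moment at which its call begins: read the wrist's pose just before it.
- job_done(): hands the job in; it is judged then, once.
The state is a dict: "time": time; "qpos": joint angles; "qvel": joint speeds; "joint_torque": joint torques, N m; "tcp_pos": TCP position; "ee_rot": TCP orientation; "ft_force": force on the tool from outside, world axes, zero at the start; "wrist_torque": the same for the moment, N m; "opening": finger opening in m; "finger_force": force on a finger pad.
Only numpy, scipy, OpenCV 4.12 (cv2) and the standard library are available. Lean on these libraries where they do the work, as an engineer would, in place of code of your own. Each camera call takes 0.05 s, during which the arm holds its last target. There are 200 camera calls.

### The job

Turn the blue swivel vise counter-clockwise (seen from above) on its clicking base, one click for every 24 degrees, until its white pointer stands at the red mark on the base, and leave it clicked into that notch. Leave the grey vise as it is set.

Things in the scene. Friction and masses are not known exactly. Their poses are not given: they have to be found in the camera images.
- blue_turret (a joint): Angle (rad) of the blue vise on its bolted-down round dark base (124 mm across, 22 mm high), counter-clockwise from above positive. A sprung ball holds it at clicks: 0, 0.419, 0.838, 1.257 (the red mark), 1.676, with stops just beyond. It starts at 0 or 0.419. A click takes about 0.3 N m; let go within 9 degrees of a click, the vise is drawn into it
- blue_grip (a point): Point on the blue vise's turning axis in its closed jaws, 66 mm above the surface; turns with the vise: x runs across the jaws to the pointer's side, z up. The jaws are one block 40 mm thick (x), 56 mm wide (y), top 80 mm above the surface, free on both x sides to grip from above with fingertips at 47 mm. Below: jaw feet to 43 mm, bed, and at -x a low screw reaching 82 mm out
- blue_mark (a point): The red dot on the blue vise's base ring, 51.5 mm from the axis, 24 mm above the work surface: where the white pointer must stand. The dot and four white ticks mark the clicks
- grey_pointer (a point): Tip of the white pointer of the other vise, the same in form but grey, 55 mm from its turning axis and 28 mm above the work surface; the direction of its x axis leads from that vise's turning axis to this tip. It must not be turned

How it is judged:
By the outcome, as a careful person would: the job done as asked, in the order asked, and still so for the second after the job is handed in, with the robot touching nothing.
It also fails if it takes over 35 s, if anything falls off the work surface, if the arm or the gripper's body presses on something with over 40 N, if the wrist force passes 120 N, or if a joint passes its speed limit or range.

## Working session

There is one attempt and no reset: what is moved stays moved. The work goes in short steps, Python scripts to look and compute and a shell command to move; the robot and the scene stay as the last step left them, time stands still between calls to the robot, and variables do not carry over. Pictures are saved under pics/ and viewed, at most 10 in all, crops included, and the job is handed in when it is done.

```bash
mkdir -p pics; python3 - <<'E'
from workcell import *
import cv2,numpy as np,pickle
s=read_state();print({k:np.round(v,3).tolist() for k,v in s.items()})
for n in("top","side"):
    d=snapshot(n);pickle.dump(d,open(n+".pkl","wb"));cv2.imwrite(f"pics/{n}0.png",d["frame"]);print(n,d["K"].round(1).tolist(),d["k1"],d["world_to_cam"].round(3).tolist())
E
```

```text
{'time': 0.0, 'qpos': [-1.436, 0.314, 0.045, 1.304, 0.0, 1.431], 'qvel': [-0.001, -0.0, 0.0, 0.0, -0.002, 0.0], 'joint_torque': [-0.001, -48.063, 29.853, 0.019, -0.0, 0.0], 'tcp_pos': [0.156, -0.553, 0.203], 'ee_rot': [-0.001, 0.991, 0.137, 0.0], 'ft_force': [0.33, 0.878, -0.66], 'wrist_torque': [0.04, -0.036, -0.018], 'finger_force': 0.0, 'opening': 0.085}
top [[622.1, 0.0, 328.3], [0.0, 622.1, 241.6], [0.0, 0.0, 1.0]] 0.028562883446430067 [[0.026, -1.0, -0.002, 0.038], [-0.989, -0.025, -0.142, 0.51], [0.142, 0.006, -0.99, 1.674], [0.0, 0.0, 0.0, 1.0]]
side [[462.8, 0.0, 318.7], [0.0, 462.8, 231.9], [0.0, 0.0, 1.0]] 0.03740484084179912 [[-0.948, -0.319, 0.016, 0.482], [-0.166, 0.451, -0.877, 0.115], [0.272, -0.834, -0.48, 1.289], [0.0, 0.0, 0.0, 1.0]]
```

View pics/top0.png

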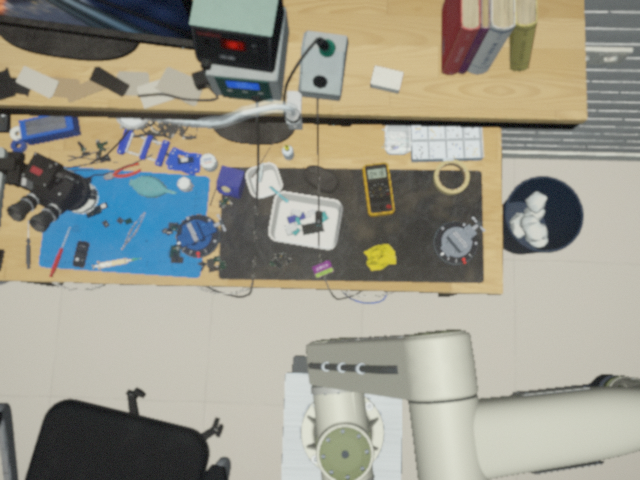

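View pics/side0.png

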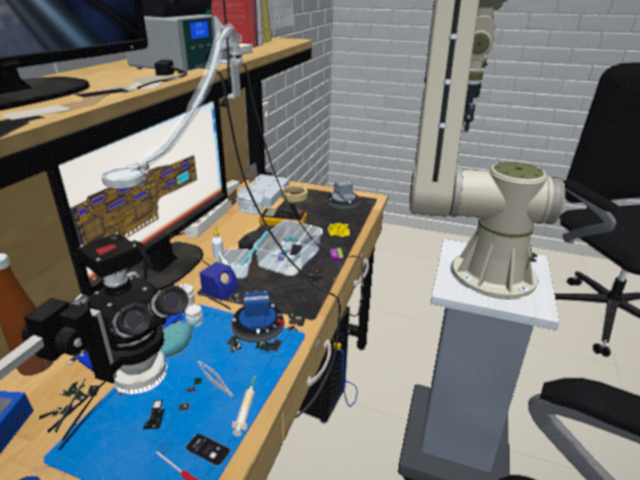

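```bash
cat > h.py <<'E'
import cv2,numpy as np,pickle
def ray(d,u,v):
    K=d["K"];p=np.array([(u-K[0,2])/K[0,0],(v-K[1,2])/K[1,1]]);q=p.copy()
    for _ in range(20): q=p/(1+d["k1"]*(q@q))
    return np.array([*q,1.])
def pt(d,u,v,z=None,T=None):   # T cam->world; depth, or plane z
    T=np.linalg.inv(d["world_to_cam"]) if T is None else T
    r=ray(d,u,v);R=T[:3,:3]@r;o=T[:3,3]
    s=(z-o[2])/R[2] if z is not None else d["range_z"][int(round(v)),int(round(u))]
    return o+s*R
E
python3 - <<'E'
from h import *
t=pickle.load(open("top.pkl","rb"));s=pickle.load(open("side.pkl","rb"))
a=cv2.resize(t["frame"][205:270,165:230],(400,400),interpolation=3)
b=cv2.resize(s["frame"][280:345,225:290],(400,400),interpolation=3)
c=cv2.resize(t["frame"][210:275,425:490],(400,400),interpolation=3)
cv2.imwrite("pics/c0.png",np.hstack([a,b]))
for u,v in[(197,236),(200,230),(190,236),(180,236),(250,200),(257,180),(257,250),(318,150),(318,220),(160,250)]:print("top",u,v,pt(t,u,v).round(3))
print("grey",pt(t,459,243).round(3))
for u,v in[(257,298),(257,315),(250,330)]:print("side",u,v,pt(s,u,v).round(3))
# tall things in the region between arm and vise
X=np.array([[*pt(t,u,v),u,v] for u in range(0,520,3) for v in range(110,300,3) if t["range_z"][v,u]>0])
for p in X[(X[:,2]>.1)&(X[:,0]<.75)&(X[:,1]<.6)][::4]:print(p.round(3))
E
```

```text
top 197 236 [0.509 0.402 0.081]
top 200 230 [0.526 0.396 0.076]
top 190 236 [0.508 0.421 0.082]
top 180 236 [0.513 0.457 0.042]
top 250 200 [ 0.628  0.276 -0.001]
top 257 180 [0.623 0.226 0.26 ]
top 257 250 [0.485 0.25  0.002]
top 318 150 [0.662 0.077 0.394]
top 318 220 [0.549 0.078 0.144]
top 160 250 [0.478 0.52  0.005]
grey [ 0.508 -0.299  0.079]
side 257 298 [0.516 0.418 0.078]
side 257 315 [0.511 0.433 0.043]
side 250 330 [0.515 0.463 0.023]
[  0.702   0.599   0.497  63.    110.   ]
[  0.703   0.582   0.495  72.    110.   ]
[  0.7     0.58    0.486  75.    113.   ]
[  0.703   0.584   0.46   78.    116.   ]
[  0.703   0.556   0.498  84.    110.   ]
[  0.702   0.556   0.482  87.    113.   ]
[  0.701   0.556   0.468  90.    116.   ]
[  0.705   0.533   0.494  96.    110.   ]
[  0.703   0.532   0.482  99.    113.   ]
[  0.704   0.533   0.461 102.    116.   ]
[  0.705   0.508   0.495 108.    110.   ]
[  0.702   0.505   0.486 111.    113.   ]
[  0.7     0.503   0.473 114.    116.   ]
[  0.727   0.532   0.377 117.    119.   ]
[  0.727   0.525   0.378 120.    119.   ]
[  0.7     0.483   0
[... 9086 characters left out ...]
-01  4.98e+02  1.13e+02]
[ 6.99e-01 -2.98e-01  4.80e-01  4.98e+02  1.25e+02]
[ 7.00e-01 -2.95e-01  5.14e-01  5.01e+02  1.19e+02]
[ 7.16e-01 -2.99e-01  5.22e-01  5.04e+02  1.10e+02]
[ 7.02e-01 -3.08e-01  4.90e-01  5.04e+02  1.22e+02]
[ 7.09e-01 -3.05e-01  5.24e-01  5.07e+02  1.13e+02]
[ 6.99e-01 -3.17e-01  4.81e-01  5.07e+02  1.25e+02]
[ 7.05e-01 -3.12e-01  5.18e-01  5.10e+02  1.16e+02]
[ 6.98e-01 -3.28e-01  4.64e-01  5.10e+02  1.28e+02]
[ 7.00e-01 -3.19e-01  5.16e-01  5.13e+02  1.19e+02]
[ 7.17e-01 -3.24e-01  5.21e-01  5.16e+02  1.10e+02]
[ 6.98e-01 -3.29e-01  5.03e-01  5.16e+02  1.22e+02]
[ 7.10e-01 -3.29e-01  5.22e-01  5.19e+02  1.13e+02]
[ 6.99e-01 -3.41e-01  4.82e-01  5.19e+02  1.25e+02]
```

View pics/c0.png

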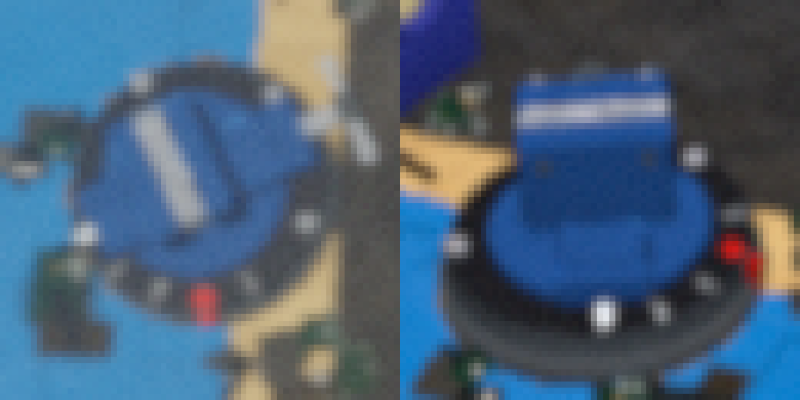

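The top crop shows the blue jaws centred near top pixel (197,236). The pointer is at crop (85,235), pointing to +y, and the red dot at crop (205,305), pointing to -x. That is about 72° counter-clockwise, so the vise starts at click 0. The side crop agrees: pointer (603,315), red (733,248). I'll swing over at a small radius, clear of the hanging cables.

```bash
python3 -m inch '[[[0,-39,0],[0,0,0],1],[[0,-39,0],[0,0,0],1],[[0,-39,0],[0,0,0],1],[[0,-39,0],[0,0,0],1],[[41,0,0],[0,0,-0.098],1],[[41,0,0],[0,0,-0.098],1],[[41,0,0],[0,0,-0.098],1],[[41,0,0],[0,0,-0.098],1]]'
python3 -m inch '[[[41,0,0],[0,0,-0.098],1],[[41,0,0],[0,0,-0.098],1],[[41,0,0],[0,0,-0.098],1],[[41,0,0],[0,0,-0.098],1],[[41,0,0],[0,0,-0.098],1],[[41,0,0],[0,0,-0.098],1],[[41,0,0],[0,0,-0.098],1],[[41,0,0],[0,0,-0.098],1]]'
```

```text
time: 0.77
tcp_pos: [0.2634, -0.3361, 0.2035]
ee_rot: [0.0, 0.945, 0.328, 0.0]
ft_force: [0.8, -1.5, 0.0]
opening: 0.0854
finger_force: 0.0
time: 1.43
tcp_pos: [0.4333, -0.0639, 0.2032]
ee_rot: [0.0, 0.747, 0.665, 0.0]
ft_force: [1.7, -0.4, 0.3]
opening: 0.0853
finger_force: 0.0
```

```bash
python3 -m inch '[[[41,0,0],[0,0,-0.098],1],[[41,0,0],[0,0,-0.098],1],[[41,0,0],[0,0,-0.098],1],[[41,0,0],[0,0,-0.098],1],[[41,0,0],[0,0,-0.098],1],[[41,0,0],[0,0,-0.098],1],[[41,0,0],[0,0,-0.098],1],[[41,0,0],[0,0,-0.098],1]]'
python3 -m inch '[[[0,0,0],[0,0,-0.122],1],[[0,0,0],[0,0,-0.122],1],[[0,0,0],[0,0,-0.122],1],[[0,0,0],[0,0,-0.122],1],[[0,0,0],[0,0,-0.122],1],[[0,0,0],[0,0,-0.122],1],[[0,0,0],[0,0,-0.122],1],[[0,0,0],[0,0,-0.122],1]]'
python3 -m inch '[[[0,0,0],[0,0,-0.122],1],[[0,0,0],[0,0,-0.122],1],[[0,0,0],[0,0,-0.05],1],[[0,0,0],[0,0,0],1],[[0,0,0],[0,0,0],1],[[0,0,0],[0,0,0],1],[[0,0,0],[0,0,0],1],[[0,0,0],[0,0,0],1]]'
python3 - <<'E'
from h import *
from workcell import *
s=read_state();print(s["tcp_pos"],s["ee_rot"],s["qpos"]);d=snapshot("wrist");d["s"]=s;pickle.dump(d,open("w1.pkl","wb"));cv2.imwrite("pics/w1.png",d["frame"]);print(d["T_tool_cam"].round(3),d["K"])
E
```

```text
time: 2.1
tcp_pos: [0.361, 0.2479, 0.2031]
ee_rot: [-0.0, 0.436, 0.9, -0.0]
ft_force: [0.6, 0.5, -0.0]
opening: 0.0854
finger_force: 0.0
time: 2.77
tcp_pos: [0.3615, 0.246, 0.2031]
ee_rot: [-0.0, -0.038, 0.999, -0.0]
ft_force: [-0.5, -1.2, 0.3]
opening: 0.0855
finger_force: 0.0
time: 3.43
tcp_pos: [0.3618, 0.246, 0.2034]
ee_rot: [-0.0, -0.18, 0.984, -0.0]
ft_force: [-0.4, -1.3, -0.3]
opening: 0.0853
finger_force: 0.0
[0.36178891 0.24604161 0.20339201] [-7.44378907e-05 -1.80284283e-01  9.83614542e-01 -7.31783709e-05] [ 4.13425288e-01  4.75510108e-02 -2.80294293e-01  1.24312958e+00
 -1.08178699e-04  5.08743712e-02]
[[-0.    -0.957 -0.29   0.075]
 [ 1.    -0.    -0.001  0.   ]
 [ 0.001 -0.29   0.957 -0.171]
 [ 0.     0.     0.     1.   ]] [[360.82466854   0.         318.11793029]
 [  0.         360.82466854 236.20873937]
 [  0.           0.           1.        ]]
```

View pics/w1.png

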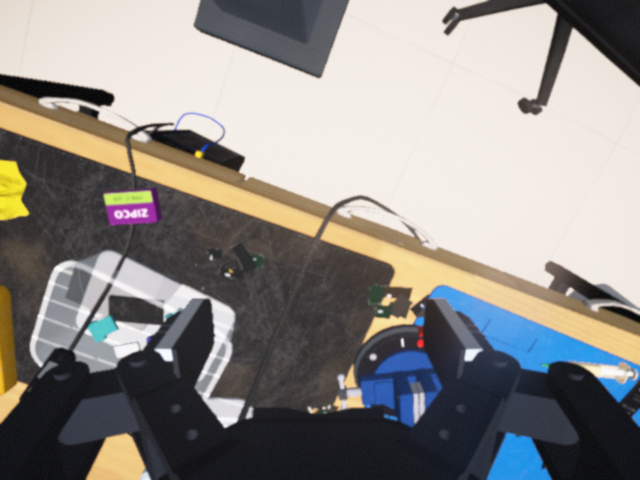

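The wrist view shows the blue base at about (395,370), partly behind a finger, with the red mark at about (421,340). I'll move over it and take two views on the way.

```bash
cat > shot.py <<'E'
import sys
from h import *
from workcell import *
from scipy.spatial.transform import Rotation as R
n=sys.argv[1];s=read_state();d=snapshot("wrist")
T=np.eye(4);q=s["ee_rot"];T[:3,:3]=R.from_quat([*q[1:],q[0]]).as_matrix();T[:3,3]=s["tcp_pos"]
d["T"]=T@d["T_tool_cam"];pickle.dump(d,open(n+".pkl","wb"));cv2.imwrite(f"pics/{n}.png",d["frame"]);print(s["tcp_pos"],s["ee_rot"],s["qpos"])
E
python3 -m inch '[[[-33,16,0],[0,0,0],1],[[-33,16,0],[0,0,0],1],[[-33,16,0],[0,0,0],1],[[-33,16,0],[0,0,0],1],[[0,0,0],[0,0,0],1],[[0,0,0],[0,0,0],1],[[0,0,0],[0,0,0],1],[[0,0,0],[0,0,0],1]]'
python3 shot.py w2
python3 -m inch '[[[-33,16,0],[0,0,0],1],[[-33,16,0],[0,0,0],1],[[0,0,0],[0,0,0],1],[[0,0,0],[0,0,0],1],[[0,0,0],[0,0,0],1],[[0,0,0],[0,0,0],1],[[0,0,0],[0,0,0],1],[[0,0,0],[0,0,0],1]]'
python3 shot.py w3
python3 -c "
import cv2,numpy as np
cv2.imwrite('pics/w23.png',np.vstack([cv2.imread('pics/w%d.png'%i)[130:430,120:520] for i in (2,3)]))"
```

```text
time: 4.15
tcp_pos: [0.4616, 0.3521, 0.2037]
ee_rot: [-0.0, -0.18, 0.984, -0.0]
ft_force: [-0.4, -0.3, -0.5]
opening: 0.0856
finger_force: 0.0
[0.46160069 0.35205218 0.2036546 ] [-2.97043709e-04 -1.80449904e-01  9.83584115e-01 -1.80430688e-04] [ 5.13404375e-01  3.24676042e-01  6.24495058e-02  1.30924905e+00
 -1.47548835e-04  1.50516714e-01]
time: 4.87
tcp_pos: [0.5124, 0.4056, 0.2047]
ee_rot: [0.001, -0.18, 0.984, 0.0]
ft_force: [0.9, 0.5, 0.1]
opening: 0.0853
finger_force: 0.0
[0.51237443 0.40559281 0.20474066] [ 6.51531912e-04 -1.80452321e-01  9.83583498e-01  1.95502029e-04] [ 5.46915648e-01  4.70949510e-01  2.82702879e-01  1.38119295e+00
 -1.00518244e-04  1.84022890e-01]
```

View pics/w23.png

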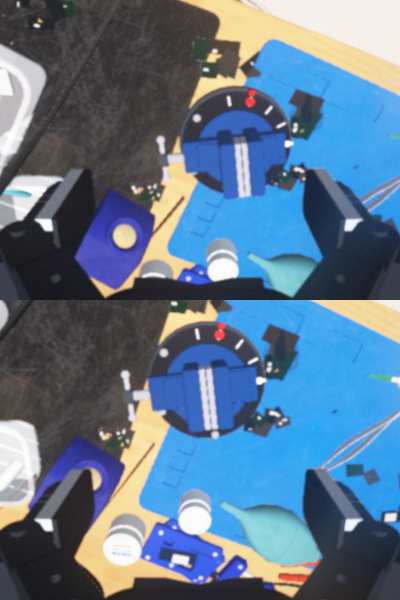

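Both views show the whole vise. In w3, full-frame pixels: red dot about (340,334-300+130=164), pointer tip about (381,210), jaw stripe about (328,230). Between pointer and red there are two white ticks, which confirms click 0 and three clicks to go. Next I'll measure.

```bash
cat > meas.py <<'E'
from h import *
import sys
def cloud(d):
    T=d["T"];v,u=np.mgrid[0:480,0:640];K=d["K"]
    p=cv2.undistortPoints(np.stack([u,v],-1).reshape(-1,1,2).astype(np.float64),K,np.array([d["k1"],0,0,0,0.])).reshape(-1,2)
    z=d["range_z"].ravel();P=np.c_[p*z[:,None],z]@T[:3,:3].T+T[:3,3];P[z==0]=np.nan
    return P.reshape(480,640,3)
C=np.array([.511,.403]);obs=[]
for n in sys.argv[1:]:
    d=pickle.load(open(n+".pkl","rb"));P=cloud(d);r=np.hypot(*(P[...,:2]-C).transpose(2,0,1))
    m=(r<.06)&(P[...,2]>.072)&(P[...,2]<.095)
    q=P[m];rect=cv2.minAreaRect((q[:,:2]*1000).astype(np.float32));print(n,"jaw top",np.median(q[:,2]).round(4),rect)
    f=d["frame"].astype(int);b,g,rr=f[...,0],f[...,1],f[...,2]
    red=(rr>150)&(g<90)&(b<90)&(r<.09);vu=np.argwhere(red).mean(0);print(" red px",vu[::-1].round(1),P[red].mean(0).round(4),pt(d,vu[1],vu[0],.024,d["T"]).round(4))
    T=d["T"];k=T[:3,:3]@ray(d,vu[1],vu[0]);obs.append((T[:3,3],k/np.linalg.norm(k)))
    m=(r<.075)&(P[...,2]>.018)&(P[...,2]<.027)&(f.max(-1)<75);(x,y),R=cv2.minEnclosingCircle((P[m][:,:2]*1000).astype(np.float32));print(" ring",x,y,R,m.sum())
    w=(f.min(-1)>170)&(r>.03)&(r<.075)&(P[...,2]>.015)&(P[...,2]<.04)
    k,_,st,ce=cv2.connectedComponentsWithStats(w.astype(np.uint8))
    for i in range(1,k):
        if st[i,4]>3:
            X=np.nanmean(P[_==i],0);e=X[:2]-C;print(" white",ce[i].round(0),st[i,4],X.round(3),np.hypot(*e).round(3),np.degrees(np.arctan2(e[1],e[0])).round(1))
if len(obs)>1:
    A=sum(np.eye(3)-np.outer(k,k) for o,k in obs);B=sum((np.eye(3)-np.outer(k,k))@o for o,k in obs);print("red tri",np.linalg.solve(A,B).round(4))
E
python3 meas.py w2 w3
```

```text
w2 jaw top 0.0794 ((517.39208984375, 416.5389404296875), (55.10803985595703, 40.705322265625), 27.124982833862305)
 red px [370.3 227.7] [0.4636 0.4094 0.0218] [0.4632 0.4089 0.024 ]
 ring 517.2803344726562 416.3919677734375 57.19428253173828 1279
 white [349. 231.] 27 [0.474 0.39  0.023] 0.039 -160.4
 white [388. 240.] 25 [0.469 0.431 0.023] 0.051 146.2
 white [316. 248.] 36 [0.502 0.366 0.025] 0.038 -103.4
 white [401. 255.] 26 [0.479 0.45  0.023] 0.057 124.2
 white [281. 274.] 89 [0.537 0.34  0.037] 0.068 -67.5
 white [408. 273.] 42 [0.494 0.464 0.027] 0.064 105.7
 white [296. 288.] 124 [0.546 0.359 0.038] 0.056 -51.1
 white [286. 303.] 61 [0.566 0.356 0.037] 0.072 -40.2
 white [312. 303.] 5 [0.561 0.383 0.028] 0.054 -21.6
w3 jaw top 0.0797 ((518.0341796875, 417.1185607910156), (56.43760299682617, 41.44570541381836), 27.167417526245117)
 red px [347.2 182.3] [0.4665 0.4107 0.047 ] [0.4802 0.4238 0.024 ]
 ring 518.9901123046875 402.2139892578125 52.806549072265625 883
 white [317. 163.] 32 [0.474 0.39  0.023] 0.04 -160.3
 white [359. 174.] 32 [0.469 0.431 0.023] 0.051 146.1
 white [283. 182.] 46 [0.502 0.366 0.025] 0.038 -103.5
 white [373. 190.] 32 [0.479 0.45  0.023] 0.057 124.3
 white [246. 209.] 105 [0.537 0.341 0.037] 0.068 -67.2
 white [380. 210.] 53 [0.494 0.464 0.028] 0.063 105.7
 white [261. 225.] 125 [0.546 0.36  0.039] 0.056 -50.9
 white [252. 241.] 71 [0.566 0.356 0.037] 0.072 -40.3
 white [329. 236.] 4 [0.536 0.426 0.031] 0.034 42.8
 white [281. 242.] 26 [0.561 0.384 0.025] 0.054 -21.1
 white [330. 244.] 8 [0.544 0.431 0.028] 0.043 39.6
 white [331. 254.] 7 [0.554 0.436 0.027] 0.054 37.1
 white [335. 265.] 36 [0.564 0.444 0.025] 0.067 37.6
red tri [ 0.4959  0.4444 -0.1295]
```

Checks on the measurement:
- **Jaw block:** centred at (0.5178, 0.4168), with its top at 79.5 mm from both views and a size of 56×41 mm.
- **Pointer and red mark:** pointer axis at 117° and red at 188°, so 72° to go.

These match the text, so I'll align and descend.

```bash
python3 -m inch '[[[-9,9,0],[0,0,-0.107],1],[[0,0,30],[0,0,0],1],[[0,0,30],[0,0,0],1],[[0,0,30],[0,0,0],1],[[0,0,30],[0,0,0],1],[[0,0,20],[0,0,0],1],[[0,0,12],[0,0,0],1],[[0,0,5],[0,0,0],1]]'
python3 - <<'E'
from h import *
def P(n,u,v):
    d=pickle.load(open(n+".pkl","rb"));T=d["T"];k=T[:3,:3]@ray(d,u,v);return T[:3,3],k/np.linalg.norm(k)
for a,b in[((388,240),(359,174)),((401,255),(373,190)),((408,273),(380,210)),((281,274),(246,209))]:
    o=[P("w2",*a),P("w3",*b)];A=sum(np.eye(3)-np.outer(k,k) for _,k in o);B=sum((np.eye(3)-np.outer(k,k))@q for q,k in o);print(np.linalg.solve(A,B).round(4))
E
python3 -m inch '[[[0,0,0],[0,0,0],0.8],[[0,0,0],[0,0,0],0.7],[[0,0,0],[0,0,0],0.6],[[0,0,0],[0,0,0],0.52],[[0,0,0],[0,0,0],0.3],[[0,0,0],[0,0,0],0],[[0,0,0],[0,0,0],0],[[0,0,0],[0,0,0],0]]'
```

```text
time: 5.58
tcp_pos: [0.5163, 0.4165, 0.044]
ee_rot: [-0.002, -0.233, 0.973, -0.001]
ft_force: [-0.7, -0.9, -0.4]
opening: 0.0852
finger_force: 0.0
[0.4689 0.4315 0.0227]
[0.4782 0.4498 0.0259]
[0.4935 0.464  0.0277]
[0.5372 0.3407 0.0367]
time: 6.25
tcp_pos: [0.5195, 0.4173, 0.0487]
ee_rot: [0.002, -0.232, 0.973, -0.001]
ft_force: [-0.1, -3.3, 6.1]
opening: 0.0367
finger_force: 59.3
```

```bash
python3 -m inch '[[[0,0,0],[0,0,-0.08],0],[[0,0,0],[0,0,-0.08],0],[[0,0,0],[0,0,-0.08],0],[[0,0,0],[0,0,-0.08],0],[[0,0,0],[0,0,-0.08],0],[[0,0,0],[0,0,-0.02],0],[[0,0,0],[0,0,0],0],[[0,0,0],[0,0,0],0]]'; python3 -c "
from workcell import *
s=read_state();print(s['wrist_torque'],s['qpos'])"
```

```text
time: 6.92
tcp_pos: [0.5196, 0.4173, 0.0488]
ee_rot: [0.002, -0.43, 0.903, -0.001]
ft_force: [-0.9, -3.0, 6.7]
opening: 0.0371
finger_force: 59.4
[-0.88256277 -0.10235715 -0.36854078] [ 0.55731148  0.56338435  0.04584189  1.05034968 -0.00211286 -0.33140108]
```

```bash
python3 -m inch '[[[0,0,0],[0,0,-0.08],0],[[0,0,0],[0,0,-0.08],0],[[0,0,0],[0,0,-0.08],0],[[0,0,0],[0,0,-0.08],0],[[0,0,0],[0,0,-0.08],0],[[0,0,0],[0,0,-0.02],0],[[0,0,0],[0,0,0],0],[[0,0,0],[0,0,0],0]]'
python3 -m inch '[[[0,0,0],[0,0,-0.08],0],[[0,0,0],[0,0,-0.08],0],[[0,0,0],[0,0,-0.08],0],[[0,0,0],[0,0,-0.08],0],[[0,0,0],[0,0,-0.08],0],[[0,0,0],[0,0,-0.02],0],[[0,0,0],[0,0,0],0],[[0,0,0],[0,0,0],0]]'; python3 -c "
from workcell import *
s=read_state();print(s['wrist_torque'],s['qpos'])"
```

```text
time: 7.58
tcp_pos: [0.5196, 0.4173, 0.0488]
ee_rot: [0.001, -0.609, 0.793, -0.001]
ft_force: [-0.3, -3.5, 6.0]
opening: 0.0366
finger_force: 59.4
time: 8.25
tcp_pos: [0.5196, 0.4172, 0.0487]
ee_rot: [-0.001, 0.761, -0.649, 0.001]
ft_force: [0.7, -3.3, 5.2]
opening: 0.0364
finger_force: 59.5
[-0.71663442 -0.09994458 -0.33634873] [ 0.55727344  0.56343268  0.04580892  1.05025185 -0.00212131 -1.17130777]
```

```bash
python3 -m inch '[[[0,0,0],[0,0,0],0.6],[[0,0,0],[0,0,0],0.8],[[0,0,0],[0,0,0],1],[[0,0,0],[0,0,0],1],[[0,0,0],[0,0,0],1],[[0,0,0],[0,0,0],1],[[0,0,0],[0,0,0],1],[[0,0,0],[0,0,0],1]]'
python3 -m inch '[[[0,0,-20],[0,0,0],1],[[0,0,-30],[0,0,0],1],[[0,0,-35],[0,0,0],1],[[0,0,-35],[0,0,0],1],[[0,0,-30],[0,0,0],1],[[0,0,0],[0,0,0],1],[[0,0,0],[0,0,0],1],[[0,0,0],[0,0,0],1]]'
python3 shot.py w4; python3 meas.py w4; python3 -c "
import cv2
cv2.imwrite('pics/w4c.png',cv2.imread('pics/w4.png')[80:380,120:520])"
```

```text
time: 8.92
tcp_pos: [0.5179, 0.4178, 0.0463]
ee_rot: [0.0, 0.761, -0.649, -0.0]
ft_force: [-0.6, -0.5, 0.1]
opening: 0.0854
finger_force: 0.0
time: 9.58
tcp_pos: [0.5179, 0.4177, 0.196]
ee_rot: [0.0, 0.761, -0.649, 0.0]
ft_force: [0.8, 0.1, -0.2]
opening: 0.0854
finger_force: 0.0
[0.517928   0.41768359 0.19602554] [ 1.33040053e-04  7.61165618e-01 -6.48557541e-01  2.25080390e-07] [ 5.58175731e-01  4.98934200e-01  3.05959314e-01  1.37807495e+00
 -8.08215438e-05 -1.17204122e+00]
w4 jaw top 0.0798 ((517.7291259765625, 416.92608642578125), (41.06415939331055, 56.266258239746094), 7.42824649810791)
 red px [236.7 289.2] [0.5262 0.4127 0.1682] [0.5863 0.5174 0.024 ]
 ring 527.4613037109375 390.78155517578125 46.68663024902344 790
 white [342. 156.] 46 [0.502 0.366 0.025] 0.038 -103.1
 white [278. 165.] 48 [0.56  0.383 0.025] 0.053 -21.8
 white [367. 186.] 33 [0.474 0.39  0.023] 0.039 -160.4
 white [252. 207.] 73 [0.578 0.424 0.039] 0.07 17.6
 white [372. 208.] 58 [0.465 0.41  0.028] 0.047 171.5
 white [266. 227.] 19 [0.564 0.445 0.025] 0.068 38.7
 white [366. 229.] 12 [0.466 0.432 0.026] 0.053 147.5
 white [316. 241.] 17 [0.513 0.451 0.028] 0.048 87.6
 white [350. 244.] 26 [0.479 0.45  0.023] 0.057 124.2
 white [331. 255.] 16 [0.495 0.465 0.023] 0.064 104.5
```

View pics/w4c.png

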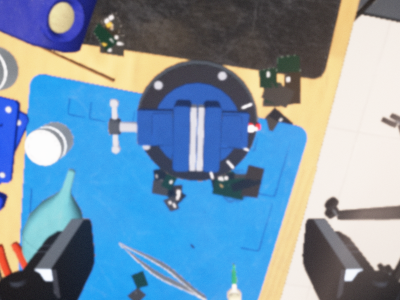

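The wrist picture shows the pointer covering the red mark, at crop (254,127). It measures 187.4°. The ticks on either side (211.5° and 115.3°) put the red notch at 187.5°, so it is clicked in.

```bash
python3 -c "
from workcell import *
print(job_done())"
```

```text
the job is handed in; nothing more can be done
None
```

The blue vise was turned three clicks counter-clockwise and now sits in the red-mark notch (pointer at 187.4°, notch at 187.5°); I never touched the grey vise, and the job is handed in at about 9.6 s on the robot's clock.

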